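Give the kebab skewers a quarter turn

ROBOT

A 7-joint arm with a two-finger parallel gripper is mounted at the origin on a cart in front of the work surface, level with it; the furniture and walls round the work are solid. World frame = base frame: x ahead of the robot, y to its left, z up, the work surface at z = 0. Lengths are in m, angles in rad, forces in N, time in s.
With the tool pointing down it reaches from about 0.4 to 0.85 m from the base axis. Payload 10.4 kg.
Tool frame: the origin (TCP) lies midway between the tips of the shut fingers; the grasp point (between the pads) lies 19 mm behind it; z points along the fingers, y is the line along which they close (so a half turn about z gives the same grasp; the last joint's range is limited). The gripper opens to 87 mm and grips with 3 to 60 N. Pads are 19 mm wide; open, the fingers measure 117 mm over their backs; the gripper's body (75 mm by 190 mm) begins 51 mm behind the grasp point.
Start: joints at [-1.291, 0.332, -0.065, 1.46, 0.022, 1.35, -0.088], TCP at [0.186, 0.597, 0.223] pointing down, gripper open.
Joint ranges: [-2.6, 2.6], [-0.5, 2.12], [-1.47, 1.34], [0.16, 2.42], [-1.27, 4.41], [0.06, 2.06], [-2.6, 2.6]. Speed limits (rad/s): [2.22, 2.22, 2.79, 2.79, 3.14, 3.14, 3.14].

INTERFACE

Orientations are given as a unit quaternion [x, y, z, w].
In Python, from bench import r gives the robot as it stands.
- The arm moves only by the tool apply_moves, never from a script. Its argument "steps" is a list of rows, each a list of 7 numbers: the turn, a rotation vector about the tool's x, y, z in rad, then the shift along the tool's x, y, z in mm, then the opening, from -1 (shut) to 1 (fully open). In form: [[ax, ay, az, x, y, z, claw], ...]. A call has 1 to 20 rows; each row is the pose to reach, as a shift and turn from the pose commanded when the call began, along the tool's axes at that moment; what a row does not reach only later rows make up. A row lasts 1/12 s, in which the tool goes at most 41.7 mm and 7.16 degrees, less where a joint would pass 70% of its speed; a pose out of reach is approached as far as the arm can. A call with a gripper value outside its range is refused whole. The fingers move at their own pace and stop on an object; "force" is the grip in N (left out, the last holds). Time passes only in rows, so rows that repeat a pose let the fingers close. It gives the time, the measured TCP pose, the force, the opening and the grip force at its end, in the units of the state.
- r.read_state(): the state, without advancing time (a new reading comes with each control period).
- r.camera(name): name is "scene" or "side" or "wrist"; returns a dict with "pixels" (384x512x3 uint8, red, green, blue), "z_map" (384x512 float32, m along the optical axis (not along the pixel's ray), 0 where there is no reading), "fovy" (degrees; the focal length in pixels is half the picture's height over the tangent of half this angle, whatever the lens; pixels are square), "cx", "cy" (the principal point, pixels), "position" and "orientation" of the camera in the world. Camera axes: x right, y down, z forward; pixel columns grow to the right and rows downward; lengths in m; the calibration is good to about 2 mm. A picture is of the moment at which its call begins.
- r.close_job(): hands the job in; it is judged then, once.
The state is a dict: "time": time; "joint_positions": joint angles; "joint_vel": joint speeds; "joint_torque": joint torques, N m; "ee_pos": TCP position; "eef_rot": TCP orientation; "ft_force": force on the tool from outside, world axes, zero at the start; "torque": the same for the moment, N m; "width": finger opening in m; "grip_force": force on a finger pad.
Only numpy, scipy, OpenCV 4.12 (cv2) and the standard library are available. Lean on these libraries where they do the work, as an engineer would, in place of code of your own. Each camera call takes 0.05 s, during which the arm holds its last target. There are 200 camera calls.

TASK

The kebabs on the small charcoal grill need turning. Run your fingertips lightly along the row of cranked handles, from left to right, so that all four skewers tip over a quarter turn and their handles, which now lean to the left, lie over to the right. Only brush the handles: do not pinch or lift anything, do not shift the grill, leave the things standing around alone, and finish clear of everything.

Things in the scene. Friction and masses are not known exactly. Their poses are not given: they have to be found in the camera images.
- grill: Loose charcoal trough grill of dark steel, 3.5 kg, 380 mm long (y), 170 mm deep (x), rim 118 mm high, carrying handles 30 mm out at both ends. Origin: centre of its underside; x points away from the handle side, y along the row to the left (skewer 1), z up. Four skewers 94 mm apart lie along x in rim notches, axes 108 mm up. Their handles stand in the plane x = -130 mm, in front of the wall.
- skewer_1_pivot (a point): Point on the axis of the leftmost skewer (grill y = +141 mm) in the plane of the handles, 108 mm above the worktop; the handle turns about it. It does not move with the handle.
- skewer_2_pivot (a point): The same for the second skewer from the left (grill y = +47 mm).
- skewer_3_pivot (a point): The same for the third skewer from the left (grill y = -47 mm).
- skewer_4_pivot (a point): The same for the rightmost skewer (grill y = -141 mm).
- skewer_1_grip (a point): Outer end of the leftmost skewer's handle, a crank 72 mm long, square to the skewer's axis: 6 mm rod, its outer 40 mm a wooden grip 13 mm thick. Leaning left, this end is 65 mm above the axis and 30 mm left of it; tipped over, 30 mm above the axis (topmost edge 37 mm) and 65 mm right of it.
- skewer_2_grip (a point): Outer end of the handle of the second skewer from the left, made the same.
- skewer_3_grip (a point): Outer end of the handle of the third skewer from the left, made the same.
- skewer_4_grip (a point): Outer end of the handle of the rightmost skewer, made the same.
- skewer_1 (a joint): Turn of the leftmost skewer about its length, rad: 0 = handle leaning 25 degrees to the left of upright (start), grows as the handle tips to the right, upright at 0.436, stop at 1.571 = quarter turn, handle lying 65 degrees to the right. Very light (under 0.5 N at the grip); its weight makes the handle fall to whichever side of upright it is on and stay there, against a firm stop.
- skewer_2 (a joint): The same for the second skewer from the left.
- skewer_3 (a joint): The same for the third skewer from the left.
- skewer_4 (a joint): The same for the rightmost skewer.
- salt_shaker: Glass salt shaker, 44 mm across, 90 mm tall, a bystander. Origin: centre of its underside.
- lemon: Lemon, 78x55x56 mm, a bystander. Origin: centre of its underside as it lies.
- tomato: Tomato, 56x58x62 mm, a bystander. Origin: centre of its underside.

How it is judged:
On the way, in this order (a step that is already met when the one before it is completed fails the run):
1. the leftmost skewer has been tipped a quarter turn to the right (value of joint skewer_1 above 1.4 rad), for 0.1 s.
2. then the second from the left (value of joint skewer_2 above 1.4 rad), for 0.1 s.
3. then the third (value of joint skewer_3 above 1.4 rad), for 0.1 s.
4. then the rightmost (value of joint skewer_4 above 1.4 rad), for 0.1 s.
At the end, for the whole second after the job is handed in: All four skewers are turned a quarter turn (within 0.12 rad of the right-hand stop), their handles lying over to the right; the grill stands level, at rest, within 10 mm of where it was (value of joint each of skewer_1, skewer_2, skewer_3, skewer_4 above 1.45 rad and distance of grill from where it was at the start of the episode below 0.01 m and angle between grill's own z axis and vertical below 0.03 rad and linear speed of grill below 0.01 m/s); the robot touches nothing.
It fails at once if the fingers press, pinch or knock the grill or its skewers with more than 5 N (contact force between the fingers and grill above 5 N).
It fails at once if the rest of the arm knocks the grill with more than 5 N (contact force between the arm and grill above 5 N).
It fails at once if the grill is shifted by more than 10 mm, lifted or tipped (distance of grill from where it was at the start of the episode above 0.01 m or height (world z) of grill above 0.006 m or angle between grill's own z axis and vertical above 0.05 rad).
It fails at once if a bystander is moved by more than 15 mm (distance of any of salt_shaker, lemon, tomato from where it was at the start of the episode above 0.015 m).
It also fails if it takes over 42 s, if anything falls off the work surface, if the arm or the gripper's body presses on something with over 40 N, if the wrist force passes 120 N, or if a joint passes its speed limit or range.

## Working session

There is one attempt and no reset: what is moved stays moved. The work goes in short steps, Python scripts to look and compute and a tool call to move; the robot and the scene stay as the last step left them, time stands still between calls to the robot, and variables do not carry over. Pictures are saved under pics/ and viewed, at most 10 in all, crops included, and the job is handed in when it is done.

Besides the shell and the picture viewer there is one more tool, called after "Emit:" as name(argument=value, ...), one argument or row to a line, values as JSON. apply_moves: Moves the arm, as the interface text tells. Its arguments: {"type":"object","properties":{"steps":{"type":"array","items":{"type":"array","items":{"type":"number"}}},"force":{"type":"number"}},"required":["steps"]}

```bash
mkdir -p pics
cat > h.py <<'E'
import numpy as np, cv2
from scipy.spatial.transform import Rotation as R
from bench import r
def pts(c):
    z=c["z_map"];h,w=z.shape;f=h/2/np.tan(np.radians(c["fovy"])/2)
    v,u=np.mgrid[:h,:w]
    p=np.stack([(u-c["cx"])/f*z,(v-c["cy"])/f*z,z],-1)
    P=p@R.from_quat(c["orientation"]).as_matrix().T+np.array(c["position"])
    P[z==0]=np.nan
    return P
def save(c,n): cv2.imwrite("pics/"+n,cv2.cvtColor(c["pixels"],cv2.COLOR_RGB2BGR))
E
python3 - <<'E'
from h import *
ims=[]
for n in ("scene","side"):
    c=r.camera(n); save(c,n+"0.png"); P=pts(c); np.save(n+"P.npy",P); np.save(n+"I.npy",c["pixels"])
    print(n,c["position"],R.from_quat(c["orientation"]).as_matrix()[:,2],c["fovy"])
s=r.read_state();print(s["ee_pos"],R.from_quat(s["eef_rot"]).as_matrix(),s["time"],s["width"])
E
```

```text
scene [-0.19034099  0.35737161  1.09084205] [ 0.58323708 -0.28768151 -0.75965377] 49.275430056937495
side [ 0.92246207 -0.85358621  0.91112389] [-0.33558683  0.68603485 -0.64555222] 44.42530067397915
[0.18627089 0.59623632 0.22183216] [[-9.54511252e-01  2.98174724e-01 -3.22587137e-04]
 [ 2.98174892e-01  9.54510451e-01 -1.23789007e-03]
 [-6.11947357e-05 -1.27776738e-03 -9.99999182e-01]] 0.1 0.08707190999488862
```

View pics/scene0.png

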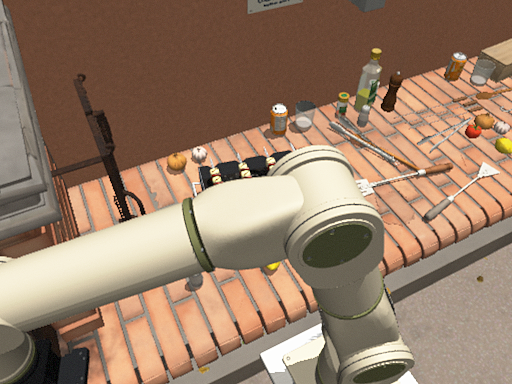

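View pics/side0.png

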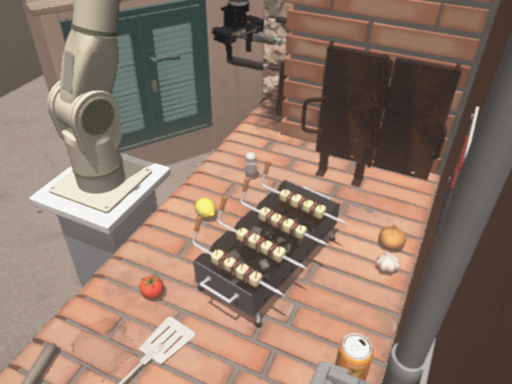

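The side view shows everything. The four wooden grips run from about (266,168) to (196,225), with the salt shaker at (251,162), the lemon at (205,207) and the tomato at (151,288). The arm hides the grill in the scene view.

Run:
```python
from h import *
P=np.load("sideP.npy");I=np.load("sideI.npy")
hsv=cv2.cvtColor(I,cv2.COLOR_RGB2HSV)
z=P[...,2]
roi=np.zeros(z.shape,bool);roi[140:340,130:350]=1
# grips: wood at height
m=roi&(z>.13)&(z<.2)&(hsv[...,1]>90)
n,l,st,ce=cv2.connectedComponentsWithStats(m.astype(np.uint8))
for i in range(1,n):
    if st[i,4]>8:
        q=P[l==i];print("wood",ce[i].round(),st[i,4],np.nanmedian(q,0).round(3),q[np.argmax(q[:,2])].round(3))
for nm,mm in (("lemon",roi&(hsv[...,0]>22)&(hsv[...,0]<35)&(hsv[...,1]>150)&(z>.01)),("tomato",roi&((hsv[...,0]<6)|(hsv[...,0]>175))&(hsv[...,1]>170)&(z>.01))):
    n,l,st,ce=cv2.connectedComponentsWithStats(mm.astype(np.uint8));i=1+st[1:,4].argmax();q=P[l==i]
    print(nm,ce[i],st[i,4],q.min(0).round(3),q.max(0).round(3))
q=P[150:180,243:260].reshape(-1,3);q=q[(q[:,2]>.03)&(q[:,2]<.1)];print("salt",np.median(q,0),q.min(0),q.max(0))
dark=roi&(hsv[...,2]<90)&(z>.108)&(z<.124)
q=P[dark];print(dark.sum());rect=cv2.minAreaRect(q[:,:2].astype(np.float32)*1000);print(rect,cv2.boxPoints(rect))
```

```text
wood [266. 167.] 58 [0.517 0.098 0.159] [0.516 0.106 0.175]
wood [245. 184.] 65 [0.5   0.007 0.159] [0.502 0.012 0.174]
wood [222. 202.] 72 [ 0.483 -0.086  0.159] [ 0.485 -0.081  0.177]
wood [197. 223.] 77 [ 0.465 -0.179  0.159] [ 0.465 -0.172  0.176]Traceback (most recent call last):
  File "<stdin>", line 13, in <module>
ValueError: attempt to get argmax of an empty sequence
```

Run:
```python
import cv2
i=cv2.imread("pics/side0.png")[140:320,140:350];cv2.imwrite("pics/crop0.png",cv2.resize(i,None,fx=3.3,fy=3.3,interpolation=cv2.INTER_CUBIC))
```

```text
(no output)
```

View pics/crop0.png

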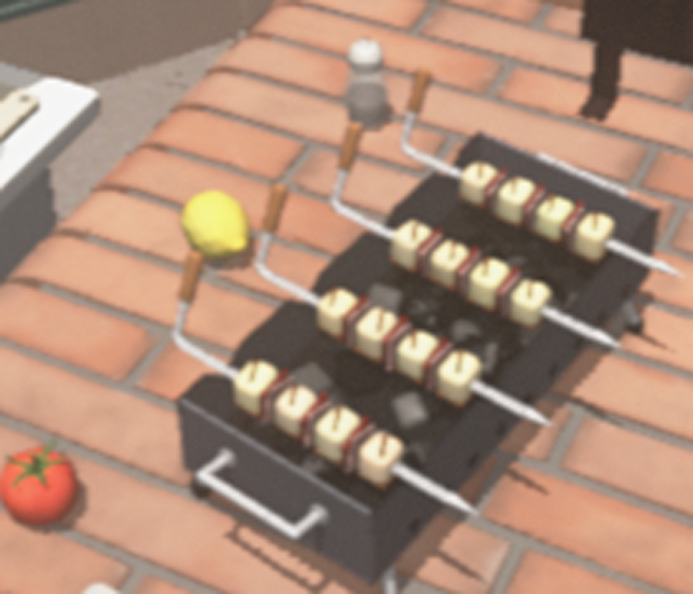

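The crop confirms four upright grips with the lemon and shaker low beside them. Next I'll work out the bystander positions, tall obstacles and the sweep vectors.

Run:
```python
from h import *
P=np.load("sideP.npy")
for nm,(a,b,c,d) in dict(salt=(150,182,243,258),lemon=(198,216,195,215),tomato=(275,298,141,162)).items():
    q=P[a:b,c:d].reshape(-1,3);q=q[q[:,2]>.012];print(nm,np.median(q,0).round(3),q[:,2].max().round(3))
S=np.load("sceneP.npy")
for nm,A in (("side",P),("scene",S)):
    q=A.reshape(-1,3);q=q[(q[:,2]>.19)&(q[:,2]<.6)&(q[:,0]>.1)&(q[:,0]<.8)&(abs(q[:,1])<.9)]
    k,n=np.unique((q*10).round().astype(int),axis=0,return_counts=True)
    print(nm,[tuple(a) for a,b in zip(k,n) if b>15])
g=np.array([[.517,.098,.159],[.5,.007,.159],[.483,-.086,.159],[.465,-.179,.159]])
d=g[0]-g[3];d/=np.linalg.norm(d);print("left",d)
s=r.read_state();M=R.from_quat(s["eef_rot"]).as_matrix();M2=M@R.from_rotvec([0,0,-.118]).as_matrix();print(M2.round(3))
piv1=g[0]-d*.022
t=piv1+d*.09
for z in (.215,.157):
    t[2]=z;print("start",t,"shift now-axes mm",(M.T@(t-s["ee_pos"])*1000).round(1))
```

```text
salt [0.415 0.216 0.056] 0.174
lemon [ 0.379 -0.01   0.045] 0.059
tomato [ 0.407 -0.31   0.042] 0.062
side [(np.int64(1), np.int64(1), np.int64(5)), (np.int64(1), np.int64(5), np.int64(3)), (np.int64(1), np.int64(6), np.int64(4)), (np.int64(1), np.int64(7), np.int64(2)), (np.int64(1), np.int64(7), np.int64(3)), (np.int64(2), np.int64(5), np.int64(2)), (np.int64(2), np.int64(5), np.int64(3)), (np.int64(2), np.int64(5), np.int64(4)), (np.int64(2), np.int64(6), np.int64(2)), (np.int64(2), np.int64(6), np.int64(3)), (np.int64(2), np.int64(6), np.int64(4)), (np.int64(2), np.int64(7), np.int64(2)), (np.int64(2), np.int64(7), np.int64(3)), (np.int64(3), np.int64(6), np.int64(2)), (np.int64(3), np.int64(7), np.int64(2)), (np.int64(3), np.int64(7), np.int64(3)), (np.int64(4), np.int64(5), np.int64(2)), (np.int64(4), np.int64(5), np.int64(3)), (np.int64(4), np.int64(5), np.int64(4)), (np.int64(4), np.int64(5), np.int64(5)), (np.int64(5), np.int64(3), np.int64(2)), (np.int64(5), np.int64(3), np.int64(3)), (np.int64(5), np.int64(5), np.int64(2)), (np.int64(5), np.int64(5), np.int64(3)), (np.int6
[... 2158 characters left out ...]
np.int64(3)), (np.int64(7), np.int64(3), np.int64(2)), (np.int64(7), np.int64(3), np.int64(3)), (np.int64(7), np.int64(3), np.int64(4)), (np.int64(7), np.int64(4), np.int64(3)), (np.int64(7), np.int64(4), np.int64(4)), (np.int64(7), np.int64(5), np.int64(2)), (np.int64(7), np.int64(5), np.int64(3)), (np.int64(8), np.int64(3), np.int64(4)), (np.int64(8), np.int64(4), np.int64(4)), (np.int64(8), np.int64(5), np.int64(2))]
left [0.18450276 0.982832   0.        ]
[[-0.983  0.184 -0.   ]
 [ 0.184  0.983 -0.001]
 [ 0.    -0.001 -1.   ]]
start [0.52954619 0.16483258 0.215     ] shift now-axes mm [-456.3 -309.4    7.3]
start [0.52954619 0.16483258 0.157     ] shift now-axes mm [-456.3 -309.3   65.3]
```

Run:
```python
from h import *
for n in("side","scene"):
    q=np.load(n+"P.npy").reshape(-1,3)
    for x0 in np.arange(.3,.75,.05):
        a=q[(q[:,0]>x0)&(q[:,0]<x0+.05)&(q[:,2]>.13)&(q[:,2]<.5)&(q[:,1]>.13)&(q[:,1]<.6)]
        if len(a)>5: print(n,round(x0,2),len(a),np.percentile(a[:,1],[1,50]).round(3),a[:,2].min().round(2),a[:,2].max().round(2))
```

```text
side 0.35 118 [0.495 0.501] 0.13 0.47
side 0.4 1517 [0.493 0.501] 0.13 0.47
side 0.45 1594 [0.493 0.501] 0.13 0.48
side 0.5 1403 [0.299 0.5  ] 0.13 0.49
side 0.55 1641 [0.306 0.342] 0.13 0.49
side 0.6 2558 [0.331 0.338] 0.13 0.5
side 0.65 2655 [0.331 0.338] 0.13 0.5
side 0.7 2732 [0.311 0.337] 0.13 0.5
scene 0.35 840 [0.501 0.537] 0.39 0.5
scene 0.4 150 [0.499 0.5  ] 0.33 0.44
scene 0.45 117 [0.499 0.5  ] 0.27 0.39
scene 0.5 176 [0.302 0.499] 0.21 0.33
scene 0.55 877 [0.313 0.346] 0.16 0.44
scene 0.6 259 [0.338 0.389] 0.13 0.42
scene 0.65 468 [0.337 0.412] 0.13 0.42
scene 0.7 586 [0.314 0.33 ] 0.13 0.43
```

Emit:
apply_moves(
  steps=[
    [0,0,0,-16,-36,0,-1],
    [0,0,0,-33,-72,0,-1],
    [0,0,0,-49,-108,0,-1],
    [0,0,0,-65,-144,0,-1],
    [0,0,0,-81,-180,0,-1],
    [0,0,-0.02,-113,-198,0,-1],
    [0,0,-0.04,-145,-216,0,-1],
    [0,0,-0.06,-177,-234,0,-1],
    [0,0,-0.08,-209,-252,0,-1],
    [0,0,-0.1,-240,-270,0,-1],
    [0,0,-0.118,-272,-288,0,-1],
    [0,0,-0.118,-309,-296,0,-1],
    [0,0,-0.118,-346,-304,0,-1],
    [0,0,-0.118,-384,-312,0,-1],
    [0,0,-0.118,-421,-320,0,-1],
    [0,0,-0.118,-458,-327,0,-1],
    [0,0,-0.118,-458,-327,0,-1],
    [0,0,-0.118,-458,-327,0,-1],
  ],
  force=5,
)

```text
time: 1.6
ee_pos: [0.5269, 0.1462, 0.2217]
eef_rot: [0.094, 0.996, -0.001, -0.0]
ft_force: [0.5, -0.0, 0.1]
width: 0.0011
grip_force: 0.0
```

Run:
```python
from h import *
c=r.camera("side");save(c,"side1.png");P=pts(c)
hsv=cv2.cvtColor(c["pixels"],cv2.COLOR_RGB2HSV);z=P[...,2]
m=np.zeros(z.shape,bool);m[140:340,180:350]=1
m&=(z>.13)&(z<.2)&(hsv[...,1]>90)
n,l,st,ce=cv2.connectedComponentsWithStats(m.astype(np.uint8))
for i in range(1,n):
    if st[i,4]>8:print(ce[i].round(),np.median(P[l==i],0).round(3))
s=r.read_state();print(s["ee_pos"],R.from_quat(s["eef_rot"]).as_matrix().round(3),s["time"],s["width"],s["ft_force"])
```

```text
[266. 167.] [0.518 0.098 0.159]
[245. 184.] [0.5   0.007 0.159]
[222. 203.] [ 0.482 -0.086  0.158]
[197. 223.] [ 0.465 -0.178  0.159]
[0.52584335 0.14759833 0.22181729] [[-0.983  0.185 -0.001]
 [ 0.185  0.983 -0.001]
 [ 0.001 -0.001 -1.   ]] 1.65 0.00017789725458936206 [-0.81722749 -0.03770869 -0.48013633]
```

View pics/side1.png

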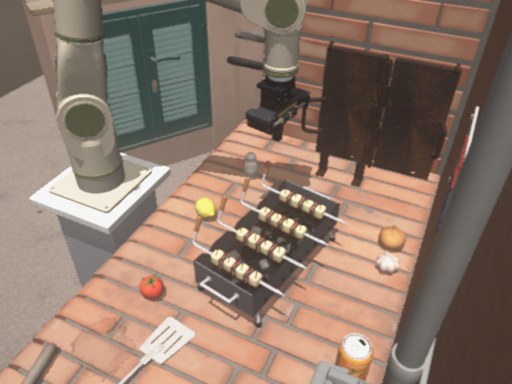

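The gripper hangs at about (280,105), lined up left of grip 1 at (266,167). Next I'll go down and sweep past handle 1.

Emit:
apply_moves(
  steps=[
    [0,0,0,0,0,16,-1],
    [0,0,0,0,0,32,-1],
    [0,0,0,0,0,48,-1],
    [0,0,0,0,0,60,-1],
    [0,0,0,0,0,65,-1],
    [0,0,0,0,-6,65,-1],
    [0,0,0,0,-12,65,-1],
    [0,0,0,0,-18,65,-1],
    [0,0,0,0,-24,65,-1],
    [0,0,0,0,-30,65,-1],
    [0,0,0,0,-36,65,-1],
    [0,0,0,0,-42,65,-1],
    [0,0,0,0,-48,65,-1],
    [0,0,0,0,-54,65,-1],
    [0,0,0,0,-60,65,-1],
    [0,0,0,0,-66,65,-1],
    [0,0,0,0,-72,65,-1],
    [0,0,0,0,-78,65,-1],
    [0,0,0,0,-84,65,-1],
    [0,0,0,0,-84,65,-1],
  ],
)

```text
time: 3.32
ee_pos: [0.5104, 0.0638, 0.1576]
eef_rot: [0.093, 0.996, -0.0, 0.0]
ft_force: [0.2, 0.1, 0.3]
width: 0.0008
grip_force: 0.0
```

```bash
cat > chk.py <<'E'
from h import *
import sys
c=r.camera("side");P=pts(c)
i=c["pixels"][110:270,160:350];cv2.imwrite("pics/"+sys.argv[1],cv2.cvtColor(cv2.resize(i,None,fx=3,fy=3,interpolation=cv2.INTER_CUBIC),cv2.COLOR_RGB2BGR))
s=r.read_state();print(s["ee_pos"],s["time"],s["ft_force"])
E
python3 chk.py c2.png
```

```text
[0.51051365 0.06466661 0.1575827 ] 3.3667 [ 0.17337262 -0.14024102  0.41732927]
```

View pics/c2.png

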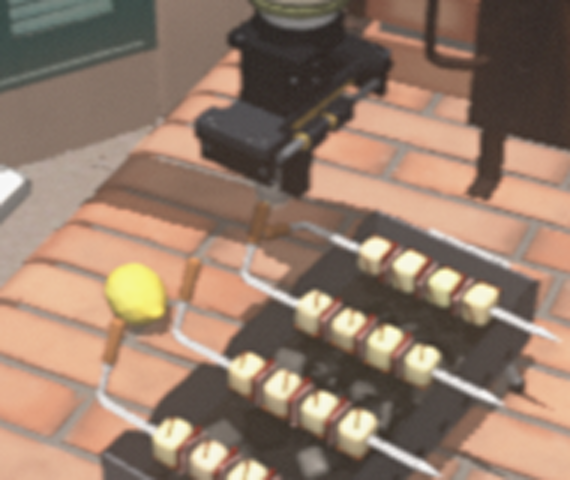

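Handle 1 now lies to the right, with its rod at (300,225) and its grip behind grip 2 at (262,225). Next I'll sweep past handle 2.

Emit:
apply_moves(
  steps=[
    [0,0,0,0,-6,0,-1],
    [0,0,0,0,-12,0,-1],
    [0,0,0,0,-18,0,-1],
    [0,0,0,0,-24,0,-1],
    [0,0,0,0,-30,0,-1],
    [0,0,0,0,-36,0,-1],
    [0,0,0,0,-42,0,-1],
    [0,0,0,0,-48,0,-1],
    [0,0,0,0,-54,0,-1],
    [0,0,0,0,-60,0,-1],
    [0,0,0,0,-66,0,-1],
    [0,0,0,0,-72,0,-1],
    [0,0,0,0,-78,0,-1],
    [0,0,0,0,-84,0,-1],
    [0,0,0,0,-90,0,-1],
    [0,0,0,0,-94,0,-1],
    [0,0,0,0,-94,0,-1],
  ],
)

```text
time: 4.78
ee_pos: [0.4931, -0.0281, 0.1576]
eef_rot: [0.093, 0.996, -0.0, 0.0]
ft_force: [0.1, -0.2, -0.1]
width: 0.0004
grip_force: 0.0
```

```bash
python3 chk.py c3.png
```

```text
[ 0.4932532  -0.02747796  0.15755468] 4.8333 [0.63645575 0.77758196 0.56511423]
```

View pics/c3.png

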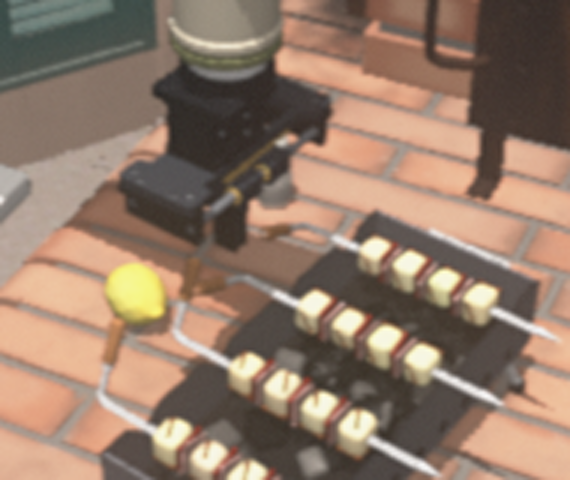

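Handles 1 (275,230) and 2 (210,283) both lie to the right. Next come handles 3 and 4.

Emit:
apply_moves(
  steps=[
    [0,0,0,0,-6,0,-1],
    [0,0,0,0,-12,0,-1],
    [0,0,0,0,-18,0,-1],
    [0,0,0,0,-24,0,-1],
    [0,0,0,0,-30,0,-1],
    [0,0,0,0,-36,0,-1],
    [0,0,0,0,-42,0,-1],
    [0,0,0,0,-48,0,-1],
    [0,0,0,0,-54,0,-1],
    [0,0,0,0,-60,0,-1],
    [0,0,0,0,-66,0,-1],
    [0,0,0,0,-72,0,-1],
    [0,0,0,0,-78,0,-1],
    [0,0,0,0,-84,0,-1],
    [0,0,0,0,-90,0,-1],
    [0,0,0,0,-94,0,-1],
    [0,0,0,0,-94,0,-1],
    [0,0,0,0,-94,0,-1],
  ],
)

```text
time: 6.33
ee_pos: [0.476, -0.1196, 0.1575]
eef_rot: [0.092, 0.996, 0.0, 0.0]
ft_force: [0.0, 1.0, -0.1]
width: 0.0004
grip_force: 0.0
```

Emit:
apply_moves(
  steps=[
    [0,0,0,0,-6,0,-1],
    [0,0,0,0,-12,0,-1],
    [0,0,0,0,-18,0,-1],
    [0,0,0,0,-24,0,-1],
    [0,0,0,0,-30,0,-1],
    [0,0,0,0,-36,0,-1],
    [0,0,0,0,-42,0,-1],
    [0,0,0,0,-48,0,-1],
    [0,0,0,0,-54,0,-1],
    [0,0,0,0,-60,0,-1],
    [0,0,0,0,-66,0,-1],
    [0,0,0,0,-72,0,-1],
    [0,0,0,0,-78,0,-1],
    [0,0,0,0,-84,0,-1],
    [0,0,0,0,-90,0,-1],
    [0,0,0,0,-94,0,-1],
    [0,0,0,0,-94,0,-1],
    [0,0,0,0,-94,0,-1],
  ],
)

```text
time: 7.83
ee_pos: [0.4587, -0.212, 0.1575]
eef_rot: [0.092, 0.996, 0.0, -0.0]
ft_force: [0.2, -0.5, 0.0]
width: 0.0006
grip_force: 0.0
```

Emit:
apply_moves(
  steps=[
    [0,0,0,0,0,-15,-1],
    [0,0,0,0,0,-35,-1],
    [0,0,0,0,0,-60,-1],
    [0,0,0,0,0,-90,-1],
    [0,0,0,0,0,-110,-1],
    [0,0,0,0,0,-110,-1],
    [0,0,0,0,0,-110,-1],
  ],
)

```text
time: 8.42
ee_pos: [0.4594, -0.2116, 0.2683]
eef_rot: [0.092, 0.996, 0.0, 0.001]
ft_force: [-0.1, 0.0, 0.7]
width: 0.0005
grip_force: 0.0
```

```bash
python3 chk.py c4.png
```

```text
[ 0.45882074 -0.21146057  0.26717806] 8.4667 [-0.0559624   0.47677178 -0.76833226]
```

View pics/c4.png

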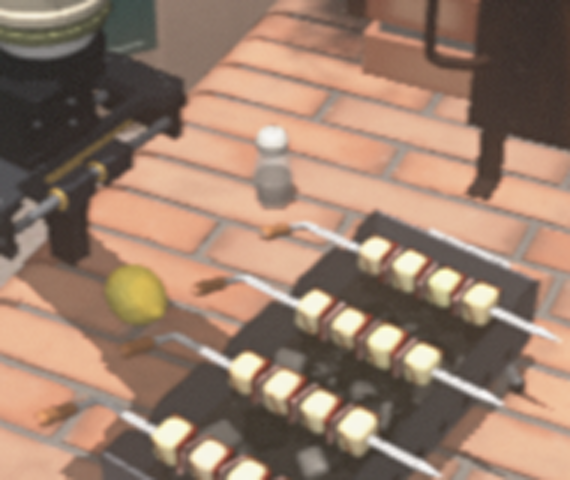

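All four grips, at (275,230), (210,285), (138,345) and (57,412), lie to the right, and the gripper is raised clear. The lemon, the shaker and the grill haven't moved.

```bash
python3 -c "
from bench import r
print(r.close_job())"
```

```text
the job is handed in; nothing more can be done
None
```

All four skewers were tipped over to the right, in order from left to right, with light brushes. The last picture shows the grill, lemon and salt shaker unmoved (the tomato is outside that crop); the arm finished clear, and I handed the job in at about 8.5 s, with no verdict returned.

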